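# Close a swing clamp over a screw cap

### The arm

A 7-joint arm with a two-finger parallel gripper is mounted at the origin on a cart in front of the work surface, level with it; the furniture and walls round the work are solid. World frame = base frame: x ahead of the robot, y to its left, z up, the work surface at z = 0. Lengths are in m, angles in rad, forces in N, time in s.
With the tool pointing down it reaches from about 0.425 to 0.975 m from the base axis. Payload 16.7 kg.
Tool frame: the origin (TCP) lies between the finger pads; the fingertips stand 11 mm ahead of it and the grasp point (between the pads) lies 8 mm behind it; z points along the fingers, y is the line along which they close (so a half turn about z gives the same grasp; the last joint's range is limited). The gripper opens to 85 mm and grips with 20 to 120 N. Pads are 22 mm wide; open, the fingers measure 114 mm over their backs; the gripper's body (76 mm by 85 mm) begins 54 mm behind the grasp point. The pads swing forward as they close: fully open they stand 13 mm farther back than shut.
Start: joints at [1.147, 0.426, 0.074, 1.606, -0.034, 1.111, -0.067], TCP at [0.183, -0.65, 0.242] pointing down, gripper open.
Joint ranges: [-2.85, 2.85], [-0.5, 2.14], [-1.23, 1.37], [0.21, 2.46], [-1.02, 4.16], [0.16, 2.05], [-2.73, 2.73]. Speed limits (rad/s): [1.89, 1.89, 2.39, 2.39, 3.01, 3.01, 3.01].

### API

Orientations are given as [roll, pitch, yaw] about the fixed x, y, z axes, in that order (R = Rz(yaw) Ry(pitch) Rx(roll)).
In Python, from bench import env gives the robot as it stands.
- The arm moves only by the shell command python3 -m pendant 'ROWS' [OPENING] [FORCE]. ROWS is JSON, a list of rows, each an object with "slide": the shift along the world's x, y, z in cm, a list of three; "turn": the turn, a rotation vector about the world's x, y, z in degrees, a list of three. A call has 1 to 20 rows; each row shifts and turns the commanded pose from where the row before left it; what a row does not reach is not made up. A row lasts 1/8 s, in which the tool goes at most 62.5 mm and 10.7 degrees, less where a joint would pass 70% of its speed; a pose out of reach is approached as far as the arm can. A call is refused whole if a number of a shift passes 6.25 or a number of a turn 10.7, either way. A call with a gripper value outside its range is refused whole. OPENING is the closure, from 0 (fully open) to 1 (shut), set as the call begins (- or left out, the last holds). The fingers move at their own pace and stop on an object; FORCE is the grip in N (left out, the last holds). Time passes only in rows, so rows that do not move let the fingers close. It gives the time, the measured TCP pose, the force, the opening and the grip force at its end, in the units of the state.
- env.state(): the state, without advancing time (a new reading comes with each control period).
- env.read_camera(name): name is "side" or "top" or "wrist"; returns (picture, depth): 480x640x3 uint8, red, green, blue; 480x640 float32, m along the optical axis (not along the pixel's ray), 0 where there is no reading.
- env.get_calibration(name): a dict with "mtx" (3x3 intrinsics, pixels), "rvec" (rotation vector, rad) and "tvec" (3), from world to camera coordinates, as OpenCV has them; the wrist camera has in their place "T_tool_cam" (4x4, takes a point from camera to tool coordinates, whose origin is the TCP and whose axes are the flange's). Camera axes: x right, y down, z forward; pixel columns grow to the right and rows downward; lengths in m; the calibration is good to about 2 mm. A picture is of the moment at which its call begins: read the wrist's pose just before it. get_calibration takes no time and is no camera call.
- env.sign_off(): hands the job in; it is judged then, once.
Trained networks look in the newest picture that a camera, given by its name, has taken for a name from the list of things; names that differ only in an ending like _2 or _b are one class to them, and where a whole thing is asked for, a point or a joint stands for the part that bears it (a point fixed in the world has none). Each returns a list of dicts, best first, with "confidence" (0 to 1); they miss things now and then, are a little off and sometimes report something else, mostly with a low value. They report only what shows in the picture. A call takes as long as a camera call.
- env.search_frame(label, camera): "location" ([column, row] in pixels, amid what is visible of it).
- env.pinpoint(label, camera): "location" ([column, row] in pixels: a listed point, or the origin of a listed thing).
The state is a dict: "clock": time; "joints": joint angles; "qvel": joint speeds; "joint_torque": joint torques, N m; "tcp_pos": TCP position; "orientation": TCP orientation; "wrist_force": force on the tool from outside, world axes, zero at the start; "ft_torque": the same for the moment, N m; "opening": finger opening in m; "grip_force": force on a finger pad.
Only numpy, scipy, OpenCV 4.12 (cv2) and the standard library are available. Lean on these libraries where they do the work, as an engineer would, in place of code of your own. Each camera call takes 0.05 s, during which the arm holds its last target. There are 200 camera calls.

### The job

Push the yellow clamp strap round with a fingertip until it stops against its pin over the black screw cap, and only then press the raised red cam lever all the way down, so that the clamp's pad holds the cap. Only push: the cap stays in its nest, and the things standing round the clamp stay where they are. Finish clear of everything.

Things in the scene. Friction and masses are not known exactly. Their poses are not given: they have to be found in the camera images.
- clamp_base: The fixed clamp: grey plate 190 x 110 x 12 mm, bolted to the work surface, so it does not move. Origin at the centre of its underside, z up, x along the plate from the pivot post (at x = -45 mm) to the nest (at x = +40 mm). A steel stop pin 11 mm thick stands at x = -12, y = +20 mm, its top 104 mm above the surface. The blue nest ring is 83 mm across, its top at 30 mm.
- nest (a point): Centre of the nest's floor, where the cap stands, 12 mm above the surface.
- strap_pivot (a point): On the strap's upright turning axis, 93 mm above the surface, half-way up the strap.
- strap_end (a point): On the strap's middle line 115 mm from its turning axis, 100 mm above the surface. The yellow strap is a bar 26 mm wide with upright flat sides, 86 to 100 mm above the surface, reaching 125 mm from the axis; its last 8 mm is an upturned tab of the same width whose top is at 120 mm. Nothing but the pad (its underside at about 76 mm while the lever is raised) lies between the strap and the cap's top (72 mm).
- strap (a joint): Strap angle in rad. 0: pointing along the clamp base's +x, over the cap and against the stop pin (the hard stop). It grows as the strap turns clockwise seen from above, towards the base's -y; at the start it is 1.1 to 1.75. It stays where it is left; about 2 N at its end moves it.
- lever_hinge (a point): Centre of the lever's level hinge, on the strap's turning axis, 116 mm above the surface. The lever is carried by the strap and turns with it; it points away from the strap's working end.
- lever_tip (a point): Tip of the lever, 105 mm from its hinge on the lever's middle line. The last 60 mm is a red round grip 16 mm thick.
- lever (a joint): Lever angle in rad above level. 0: level, fully down (the hard stop), on the side of the pivot away from the cap, its top 124 mm above the surface. At the start 0.95 to 1.1 (raised). It stays where it is left; about 4 to 5 N across its grip moves it, 6 to 7 N at the very end. As it goes down it drives the pad down by up to 5 mm.
- pad: Black rubber pad 26 mm across under the strap, 85 mm from the strap's turning axis; origin at its lower face. With the strap over and the lever fully down it presses on the cap's top; with the lever up it is clear of it by about 4 mm.
- screw_cap: Loose black screw cap with hexagon head, 86 mm across, 60 mm high, standing in the nest with 3 mm of play; origin at the centre of its underside, 12 mm above the surface. Its top is at 72 mm.
- jar: Bystander: white jar with blue lid, 63 mm across, 53 mm high; origin at the centre of its underside.
- union_small: Bystander: small black threaded union, 59 mm across, 40 mm high; origin at the centre of its underside.
- union_large: Bystander: larger black threaded union, 69 mm across, 46 mm high; origin at the centre of its underside.
- steel_block: Bystander: steel setting block 25 x 45 x 30 mm; origin at the centre of its underside.

How it is judged:
By the outcome, as a careful person would: the job done as asked, in the order asked, and still so for the second after the job is handed in, with the robot touching nothing.
It also fails if it takes over 48 s, if anything falls off the work surface, if the arm or the gripper's body presses on something with over 40 N, if the wrist force passes 120 N, or if a joint passes its speed limit or range.

## Working session

There is one attempt and no reset: what is moved stays moved. The work goes in short steps, Python scripts to look and compute and a shell command to move; the robot and the scene stay as the last step left them, time stands still between calls to the robot, and variables do not carry over. Pictures are saved under pics/ and viewed, at most 10 in all, crops included, and the job is handed in when it is done.

```bash
mkdir -p pics; ls; cat > h.py <<'E'
import numpy as np, cv2
from bench import env
def ray(cam,px):
    c=env.get_calibration(cam); R=cv2.Rodrigues(np.array(c["rvec"],float))[0]; t=np.array(c["tvec"],float).ravel()
    d=np.linalg.inv(np.array(c["mtx"]))@[px[0],px[1],1.]
    return -R.T@t, R.T@d
def atz(cam,px,z):
    o,d=ray(cam,px); return o+d*(z-o[2])/d[2]
E
python3 - <<'E'
from h import *
Z=dict(nest=.012,strap_pivot=.093,strap_end=.1,lever_hinge=.116,lever_tip=.2,screw_cap=.012,jar=0,union_small=0,union_large=0,steel_block=0,clamp_base=0,pad=.076)
for cam in("top","side"):
    im,d=env.read_camera(cam); cv2.imwrite(f"pics/{cam}0.png",im[:,:,::-1])
    for l,z in Z.items():
        for r in env.pinpoint(l,cam)[:1]:
            print(cam,l,np.round(r["location"]),round(r["confidence"],2),np.round(atz(cam,r["location"],z),3))
s=env.state();print(s["clock"],s["tcp_pos"],s["orientation"],s["wrist_force"])
E
```

```text
pics
top nest [314. 240.] 0.61 [0.536 0.216 0.012]
top strap_pivot [316. 240.] 0.75 [0.52  0.212 0.093]
top strap_end [357. 185.] 0.85 [0.611 0.143 0.1  ]
top lever_hinge [316. 238.] 0.74 [0.518 0.214 0.116]
top lever_tip [291. 255.] 0.98 [0.476 0.25  0.2  ]
top screw_cap [286. 215.] 0.73 [0.583 0.267 0.012]
top jar [326. 141.] 0.6 [0.733 0.19  0.   ]
top union_small [262. 143.] 0.78 [0.732 0.312 0.   ]
top union_large [348. 344.] 0.94 [0.35  0.161 0.   ]
top steel_block [259. 354.] 0.97 [0.336 0.318 0.   ]
top clamp_base [298. 232.] 0.75 [0.553 0.246 0.   ]
side nest [343. 246.] 0.81 [0.588 0.274 0.012]
side strap_pivot [314. 241.] 0.59 [0.515 0.213 0.093]
side strap_end [375. 260.] 0.81 [0.608 0.133 0.1  ]
side lever_hinge [315. 233.] 0.89 [0.516 0.206 0.116]
side lever_tip [287. 179.] 0.63 [0.477 0.263 0.2  ]
side screw_cap [341. 249.] 0.9 [0.582 0.268 0.012]
side jar [427. 269.] 0.56 [0.741 0.188 0.   ]
side union_small [398. 232.] 0.63 [0.72  0.309 0.   ]
side union_large [232. 306.] 0.73 [0.351 0.166 0.   ]
side steel_block [224. 252.] 0.9 [0.344 0.319 0.   ]
side clamp_base [326. 264.] 0.82 [0.545 0.242 0.   ]
side pad [397. 232.] 0.58 [0.682 0.227 0.076]
1.3 [ 0.18314972 -0.64963835  0.2423027 ] [-3.14153872e+00 -1.08757742e-05  2.74791486e-01] [ 0.14441678 -0.43355262  0.97558226]
```

View pics/top0.png

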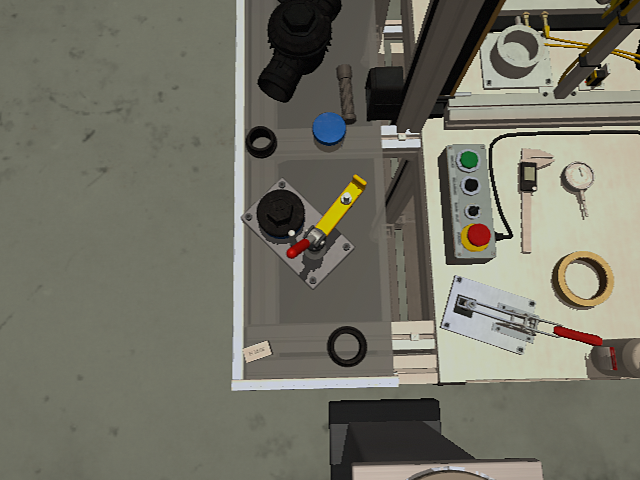

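View pics/side0.png

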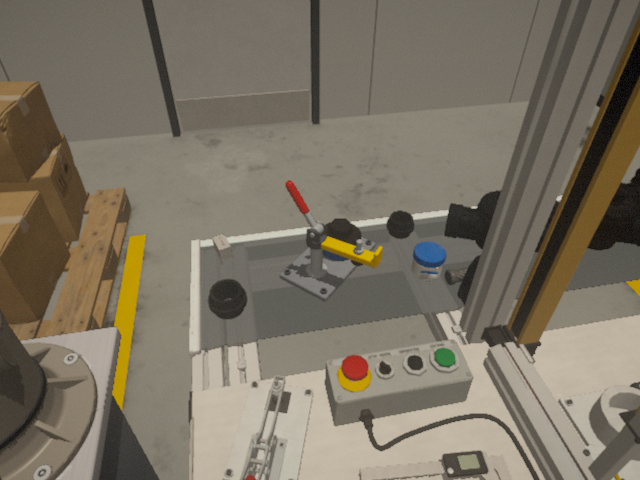

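The clamp is at the middle left of the top view. The pivot is at about (316,240), the strap end at (357,185), the cap at (281,215) and the red lever tip at (291,255), and the detections agree with the picture. The jar (328,129) and the small union (262,141) are beyond the clamp. A tall post stands near (430,90).

```bash
python3 - <<'E'
from h import *
print(np.round(np.array(env.get_calibration("wrist")["T_tool_cam"]),2))
G=np.zeros((22,26))
for cam in("top","side"):
    im,d=env.read_camera(cam); c=env.get_calibration(cam); R=cv2.Rodrigues(np.array(c["rvec"],float))[0]; t=np.array(c["tvec"],float).reshape(3,1)
    v,u=np.nonzero(d>0); D=d[v,u]
    P=(R.T@(np.linalg.inv(c["mtx"])@np.vstack([u,v,np.ones_like(u)])*D-t)).T
    print(cam,"campos",np.round((-R.T@t).ravel(),2))
    i=np.floor((P[:,0]-.1)/.04).astype(int); j=np.floor((P[:,1]+.64)/.04).astype(int)
    m=(i>=0)&(i<22)&(j>=0)&(j<26); np.maximum.at(G,(i[m],j[m]),P[m,2])
    # yellow strap / red lever pixels
    hsv=cv2.cvtColor(im,cv2.COLOR_RGB2HSV)[v,u]
    near=np.hypot(P[:,0]-.518,P[:,1]-.212)<.16
    ye=near&(hsv[:,0]>20)&(hsv[:,0]<35)&(hsv[:,1]>150)&(P[:,2]>.07)
    re=near&((hsv[:,0]<6)|(hsv[:,0]>174))&(hsv[:,1]>150)&(P[:,2]>.07)
    for n,k in(("yel",ye),("red",re)):
        Q=P[k]; 
        if len(Q): print(n,len(Q),np.round(Q.mean(0),3),"min",np.round(Q.min(0),3),"max",np.round(Q.max(0),3), np.round(np.linalg.svd(Q-Q.mean(0),full_matrices=False)[2][0],2))
print("cols y",np.round(-.62+.04*np.arange(26),2)*100)
for i in range(22): print(round(.12+.04*i,2),*(f"{int(x*100):3d}" for x in G[i]))
E
```

```text
[[ 0.   -0.95 -0.3   0.08]
 [ 1.    0.   -0.    0.  ]
 [ 0.   -0.3   0.95 -0.13]
 [ 0.    0.    0.    1.  ]]
top campos [0.35 0.22 0.91]
yel 812 [0.574 0.172 0.102] min [0.527 0.13  0.094] max [0.621 0.212 0.125] [-0.77  0.63 -0.09]
red 244 [0.488 0.24  0.186] min [0.471 0.224 0.102] max [0.517 0.255 0.208] [-0.42  0.36  0.84]
side campos [ 0.4  -0.41  0.65]
yel 808 [0.574 0.163 0.101] min [0.525 0.126 0.082] max [0.622 0.214 0.123] [ 0.76 -0.65  0.07]
red 267 [0.489 0.235 0.18 ] min [0.473 0.223 0.151] max [0.508 0.251 0.207] [ 0.42 -0.34 -0.84]
cols y [-62. -58. -54. -50. -46. -42. -38. -34. -30. -26. -22. -18. -14. -10.
  -6.  -2.   2.   6.  10.  14.  18.  22.  26.  30.  34.  38.]
0.12   0   0   0   0   0   0   0   0   0   0   0   0   0   1   3  20   3   3   1   0   0   0   0   0   0   0
0.16   0   0   0   0   0   0   0   0   0   0   0   0   0   0   0   1   1   0   0   0   0   0   0   0   0   0
0.2   0   0   0   0   0   0   0   0   0   0   0   0   0   0   0   0   0   0   0   0   0   0   0   0   0   0
0.24   0   0   0   0   0   0   0   0   0   0   0   0   0   0   0   0   0   0   0 
[... 1286 characters left out ...]
  0   0   0   0   0   5   6   5   0   4   4   0
0.76   0   0   0   0   0   2   5   5   5  27  27  35   5   5   5  53  53  52  10   5   5   5   0   4   4   0
0.8   0   0   0   0   0   0   5   6   6  28  31  32   5   5  47  53  53  32  11   3   1   0   7   7   0   0
0.84   0   0   0   0   0   2   9   7   6   1   5   5   5   0  41   0   0  10  10   3   2  10  10   7   0   0
0.88   0   0   0   0   0   2   7   7   5   4   5   5   5   1   0   0   0   0   0   3  11  13  13  10   0   0
0.92   0   0   0   0   0   3   0   0   5   4   5   5   5   0   0   0   0   0   0   0  11  13  13  10   0   0
0.96   0   0   0   0   1   1   1   1   1   3   3   4   1   0   0   0   0   0   0   0  10  13  13  10   0   0
```

```bash
python3 -m pendant '[{"slide":[5,4,0],"turn":[0,0,0]},{"slide":[5,4,0],"turn":[0,0,0]},{"slide":[5,4,0],"turn":[0,0,0]},{"slide":[5,4,0],"turn":[0,0,0]},{"slide":[3,5,0],"turn":[0,0,0]},{"slide":[3,5,0],"turn":[0,0,0]},{"slide":[3,5,0],"turn":[0,0,0]},{"slide":[3,5,0],"turn":[0,0,0]},{"slide":[3,5,0],"turn":[0,0,-9]},{"slide":[3,5,0],"turn":[0,0,-9]},{"slide":[0.2,5,0],"turn":[0,0,-9]},{"slide":[0.2,5,0],"turn":[0,0,-9]},{"slide":[0.2,5,0],"turn":[0,0,-9]},{"slide":[0.2,5,0],"turn":[0,0,-9]},{"slide":[0.2,5,0],"turn":[0,0,0]},{"slide":[0.2,4,0],"turn":[0,0,0]},{"slide":[0,0,0],"turn":[0,0,0]}]' 1 30
```

```text
clock: 3.52
tcp_pos: [0.5701, 0.1002, 0.2423]
orientation: [-3.141, 0.001, -0.663]
wrist_force: [0.4, -0.0, -0.1]
opening: -0.0
grip_force: 0.0
```

```bash
cat >> h.py <<'E'
from scipy.spatial.transform import Rotation as Ro
def wz(px,z,s):
    c=env.get_calibration("wrist");T=np.array(c["T_tool_cam"]);R=Ro.from_euler("xyz",s["orientation"]).as_matrix()
    o=R@T[:3,3]+s["tcp_pos"]; d=R@T[:3,:3]@np.linalg.inv(np.array(c["mtx"]))@[px[0],px[1],1.]
    return o+d*(z-o[2])/d[2]
E
python3 - <<'E'
from h import *
s=env.state(); im,d=env.read_camera("wrist"); cv2.imwrite("pics/w1.png",im[:,:,::-1])
for l,z in dict(strap_pivot=.093,strap_end=.1,screw_cap=.012,lever_hinge=.116).items():
    for r in env.pinpoint(l,"wrist")[:1]: print(l,np.round(r["location"]),round(r["confidence"],2),np.round(wz(r["location"],z,s),3))
E
```

```text
strap_pivot [256. 339.] 0.7 [0.519 0.216 0.093]
strap_end [252. 219.] 0.82 [0.607 0.141 0.1  ]
screw_cap [195. 288.] 0.83 [0.579 0.272 0.012]
lever_hinge [251. 353.] 0.7 [0.52  0.214 0.116]
```

View pics/w1.png

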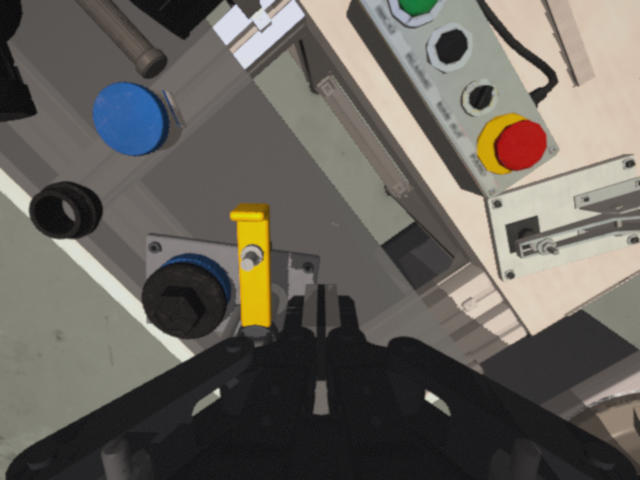

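```bash
python3 - <<'E'
import numpy as np
P=np.array([51.9,21.4]); R=11.2; pos=np.array([57.0,10.0])
for k,phi in enumerate(np.r_[-63:25:5.0]):
    t=P+R*np.array([np.cos(np.radians(phi)),np.sin(np.radians(phi))]); d=np.round(t-pos,1); pos=pos+d; print(phi,d,pos)
E
python3 -m pendant '[{"slide":[0,0,-3.7],"turn":[0,0,0]},{"slide":[0,0,-3.7],"turn":[0,0,0]},{"slide":[0,0,-3.7],"turn":[0,0,0]},{"slide":[0,0,-3.7],"turn":[0,0,0]},{"slide":[0,0,0],"turn":[0,0,0]}]'
```

```text
-63.0 [-0.   1.4] [57.  11.4]
-58.0 [0.8 0.5] [57.8 11.9]
-53.0 [0.8 0.6] [58.6 12.5]
-48.0 [0.8 0.6] [59.4 13.1]
-43.0 [0.7 0.7] [60.1 13.8]
-38.0 [0.6 0.7] [60.7 14.5]
-33.0 [0.6 0.8] [61.3 15.3]
-28.0 [0.5 0.8] [61.8 16.1]
-23.0 [0.4 0.9] [62.2 17. ]
-18.0 [0.4 0.9] [62.6 17.9]
-13.0 [0.2 1. ] [62.8 18.9]
-8.0 [0.2 0.9] [63.  19.8]
-3.0 [0.1 1. ] [63.1 20.8]
2.0 [-0.  1.] [63.1 21.8]
7.0 [-0.1  1. ] [63.  22.8]
12.0 [-0.1  0.9] [62.9 23.7]
17.0 [-0.3  1. ] [62.6 24.7]
22.0 [-0.3  0.9] [62.3 25.6]
clock: 4.4
tcp_pos: [0.5689, 0.0952, 0.0923]
orientation: [3.138, 0.003, -0.669]
wrist_force: [0.7, 1.0, 0.0]
opening: 0.0003
grip_force: 0.0
```

```bash
python3 -m pendant '[{"slide":[0.1,1.4,0],"turn":[0,0,0]},{"slide":[0.8,0.6,0],"turn":[0,0,0]},{"slide":[0.8,0.7,0],"turn":[0,0,0]},{"slide":[0.8,0.7,0],"turn":[0,0,4]},{"slide":[0.7,0.7,0],"turn":[0,0,5]},{"slide":[0.6,0.7,0],"turn":[0,0,5]},{"slide":[0,0,0],"turn":[0,0,0]}]'; python3 - <<'E'
from h import *
s=env.state(); im,d=env.read_camera("wrist"); cv2.imwrite("pics/w2.png",im[:,:,::-1])
for l,z in dict(strap_end=.1,lever_hinge=.116).items():
    for r in env.pinpoint(l,"wrist")[:1]: print(l,np.round(r["location"]),round(r["confidence"],2),np.round(wz(r["location"],z,s),3))
E
```

```text
clock: 5.28
tcp_pos: [0.6091, 0.1452, 0.0947]
orientation: [-3.141, -0.0, -0.423]
wrist_force: [-0.6, 0.2, 0.1]
opening: -0.0001
grip_force: 0.0
strap_end [250. 310.] 0.71 [0.626 0.169 0.1  ]
lever_hinge [176.  78.] 0.46 [0.707 0.147 0.116]
```

View pics/w2.png

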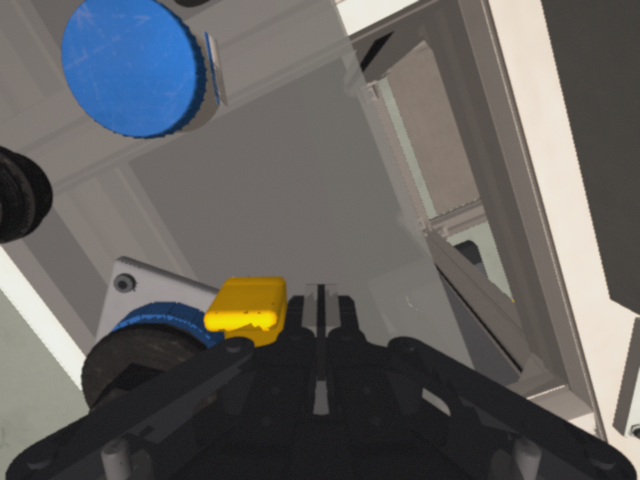

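The strap, at (245,305) in the wrist view, lies against the fingertip and has turned to about -23°. The jar and cap are clear of it, so I'll keep following the arc.

```bash
python3 -m pendant '[{"slide":[0.5,0.8,0],"turn":[0,0,5]},{"slide":[0.5,0.8,0],"turn":[0,0,5]},{"slide":[0.4,0.9,0],"turn":[0,0,5]},{"slide":[0.3,0.9,0],"turn":[0,0,5]},{"slide":[0.2,1.0,0],"turn":[0,0,5]},{"slide":[0.2,0.9,0],"turn":[0,0,5]},{"slide":[0.1,1.0,0],"turn":[0,0,5]},{"slide":[0,1.0,0],"turn":[0,0,5]},{"slide":[-0.1,1.0,0],"turn":[0,0,5]},{"slide":[-0.1,0.9,0],"turn":[0,0,5]},{"slide":[-0.2,1.0,0],"turn":[0,0,5]},{"slide":[0,0,0],"turn":[0,0,0]}]'
```

```text
clock: 6.92
tcp_pos: [0.6261, 0.2469, 0.0943]
orientation: [-3.141, 0.0, 0.536]
wrist_force: [-0.0, 0.0, -0.9]
opening: -0.0001
grip_force: 0.0
```

```bash
python3 -m pendant '[{"slide":[-0.2,0.5,0],"turn":[0,0,4]},{"slide":[-0.2,0.4,0],"turn":[0,0,4]},{"slide":[-0.2,0.4,0],"turn":[0,0,3]},{"slide":[-0.1,0.2,0],"turn":[0,0,0]},{"slide":[0,0,0],"turn":[0,0,0]}]'
```

```text
clock: 7.55
tcp_pos: [0.6194, 0.2612, 0.0944]
orientation: [3.141, 0.0, 0.726]
wrist_force: [0.7, -0.9, -0.1]
opening: -0.0001
grip_force: 0.2
```

```bash
python3 -m pendant '[{"slide":[-0.1,0.2,0],"turn":[0,0,0]},{"slide":[-0.1,0.2,0],"turn":[0,0,0]},{"slide":[0,0,0],"turn":[0,0,0]}]';  python3 -m pendant '[{"slide":[-0.1,0.2,0],"turn":[0,0,0]},{"slide":[0,0,0],"turn":[0,0,0]}]'
```

```text
clock: 7.92
tcp_pos: [0.6171, 0.2658, 0.0943]
orientation: [-3.141, 0.0, 0.729]
wrist_force: [0.5, 0.5, 0.3]
opening: 0.0003
grip_force: 0.0
clock: 8.18
tcp_pos: [0.6162, 0.2677, 0.0943]
orientation: [-3.141, -0.0, 0.729]
wrist_force: [-0.4, -0.2, 0.5]
opening: 0.0002
grip_force: 0.1
```

```bash
python3 - <<'E'
from h import *
P=np.array([.519,.214])
for cam in("top","side"):
    im,d=env.read_camera(cam); cv2.imwrite(f"pics/{cam}2.png",im[:,:,::-1] if cam=="side" else cv2.resize(im[130:330,220:440,::-1],None,fx=2.7,fy=2.7))
    for l,z in dict(strap_end=.1,strap_pivot=.093,lever_tip=.2).items():
        for r in env.pinpoint(l,cam)[:1]:
            q=atz(cam,r["location"],z); print(cam,l,np.round(r["location"]),round(r["confidence"],2),np.round(q,3),np.degrees(np.arctan2(q[1]-P[1],q[0]-P[0])))
E
```

```text
top strap_end [263. 189.] 0.57 [0.606 0.3   0.1  ] 44.541670933661365
top lever_tip [342. 251.] 0.78 [0.479 0.177 0.2  ] -136.72213588563932
side strap_end [348. 207.] 0.72 [0.599 0.291 0.1  ] 43.85611409218406
side strap_pivot [314. 239.] 0.97 [0.516 0.218 0.093] 130.82630525702896
side lever_tip [293. 205.] 0.69 [0.476 0.186 0.2  ] -146.8749913419115
```

View pics/side2.png

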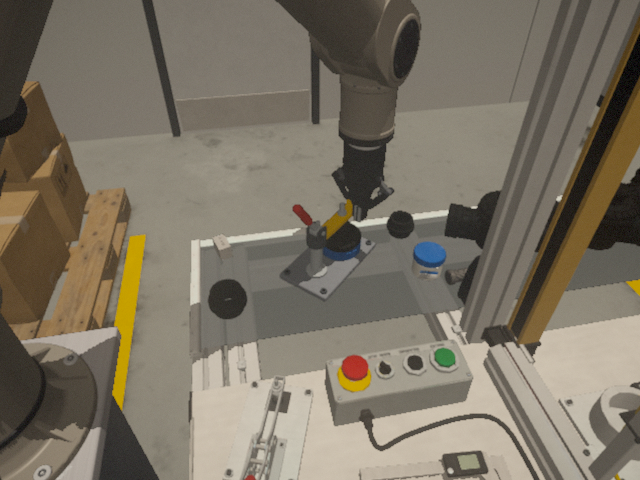

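The strap, at (335,222), is now over the cap and close to its pin. I'll push in small steps until a force shows.

```bash
for i in 1; do python3 -m pendant '[{"slide":[-0.1,0.1,0],"turn":[0,0,0]},{"slide":[-0.1,0.2,0],"turn":[0,0,2]}]' | grep -E "tcp|force"; done
python3 -m pendant '[{"slide":[-0.1,0.2,0],"turn":[0,0,0]}]'| grep -E "tcp|wrist"
python3 -m pendant '[{"slide":[-0.1,0.2,0],"turn":[0,0,0]}]'| grep -E "tcp|wrist"
```

```text
tcp_pos: [0.6154, 0.2694, 0.0944]
wrist_force: [9.6, -8.1, -2.4]
grip_force: 6.2
tcp_pos: [0.6153, 0.2696, 0.0944]
wrist_force: [11.3, -16.4, 0.8]
tcp_pos: [0.6151, 0.2698, 0.0943]
wrist_force: [15.0, -24.1, 2.3]
```

The strap is hard against the stop, with 28 N at the fingertip. I'll retreat and go above the pivot side of the lever.

```bash
python3 -m pendant '[{"slide":[1,-1,0],"turn":[0,0,0]},{"slide":[1.2,-1.2,0],"turn":[0,0,0]},{"slide":[1,-1,0],"turn":[0,0,0]},{"slide":[0,0,4],"turn":[0,0,0]},{"slide":[0,0,5],"turn":[0,0,0]},{"slide":[0,0,5],"turn":[0,0,0]},{"slide":[0,0,4],"turn":[0,0,0]},{"slide":[-3.5,-0.9,0],"turn":[0,0,0]},{"slide":[-3.5,-0.9,0],"turn":[0,0,0]},{"slide":[-3.5,-0.9,0],"turn":[0,0,0]},{"slide":[-3.2,-0.7,0],"turn":[0,0,0]},{"slide":[0,0,0],"turn":[0,0,0]}]'
python3 - <<'E'
from h import *
P=np.array([.519,.214])
for cam in("top","side"):
    im,d=env.read_camera(cam); cv2.imwrite(f"pics/{cam}3.png",im[:,:,::-1])
    for l,z in dict(strap_end=.1,strap_pivot=.093,lever_tip=.205).items():
        for r in env.pinpoint(l,cam)[:1]:
            q=atz(cam,r["location"],z); print(cam,l,np.round(r["location"]),round(r["confidence"],2),np.round(q,3),np.degrees(np.arctan2(q[1]-P[1],q[0]-P[0])))
E
```

```text
clock: 10.58
tcp_pos: [0.5061, 0.208, 0.2749]
orientation: [3.141, -0.0, 0.764]
wrist_force: [0.3, -0.6, -0.6]
opening: 0.0005
grip_force: 0.0
top strap_end [265. 190.] 0.97 [0.605 0.297 0.1  ] 43.94528540479693
top strap_pivot [313. 239.] 0.94 [0.52  0.218 0.093] 76.74711997320462
top lever_tip [345. 252.] 0.55 [0.477 0.173 0.205] -135.57621320742442
side strap_end [347. 206.] 0.87 [0.598 0.296 0.1  ] 46.340302218547734
side strap_pivot [318. 237.] 0.96 [0.525 0.22  0.093] 47.19658759037107
side lever_tip [295. 204.] 0.69 [0.478 0.18  0.205] -140.30221634766954
```

View pics/side3.png

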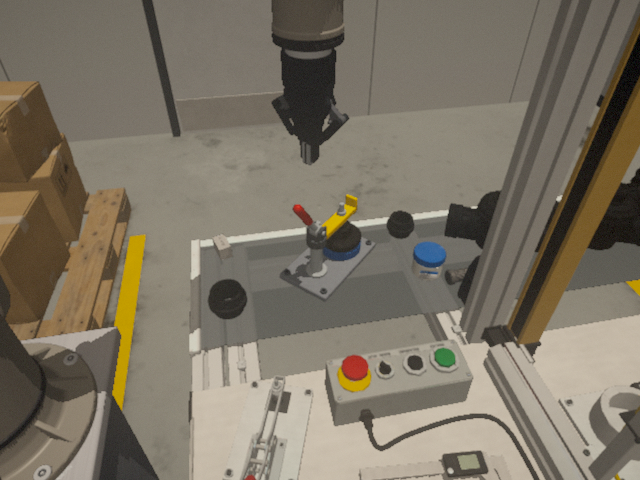

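```bash
python3 - <<'E'
import numpy as np
d=np.array([-.715,-.699]);P=np.array([52.0,21.6]);pos=np.array([50.9,20.5,21.0])
for a in np.r_[64:-3:-5]:
    r=8.5+ (64-a)/64*1.0; A=np.radians(a); s=r*np.cos(A)-.8*np.sin(A)-1.1; z=r*np.sin(A)+.8*np.cos(A)+12.7
    t=np.r_[P+s*d,z]; e=np.round(t-pos,1); pos=pos+e; print(a,e,np.round(pos,1))
E
python3 -m pendant '[{"slide":[0.3,-0.3,-2.2],"turn":[0,0,0]},{"slide":[0,0,-2.2],"turn":[0,0,0]},{"slide":[0,0,-2.1],"turn":[0,0,0]},{"slide":[0,0,0],"turn":[0,0,0]}]'
```

```text
64 [-0.3 -0.2 -0.3] [50.6 20.3 20.7]
59 [-0.5 -0.5 -0.2] [50.1 19.8 20.5]
54 [-0.5 -0.5 -0.3] [49.6 19.3 20.2]
49 [-0.5 -0.5 -0.4] [49.1 18.8 19.8]
44 [-0.4 -0.5 -0.4] [48.7 18.3 19.4]
39 [-0.5 -0.4 -0.5] [48.2 17.9 18.9]
34 [-0.4 -0.4 -0.5] [47.8 17.5 18.4]
29 [-0.4 -0.4 -0.6] [47.4 17.1 17.8]
24 [-0.3 -0.3 -0.7] [47.1 16.8 17.1]
19 [-0.3 -0.3 -0.6] [46.8 16.5 16.5]
14 [-0.3 -0.3 -0.8] [46.5 16.2 15.7]
9 [-0.2 -0.2 -0.7] [46.3 16.  15. ]
4 [-0.2 -0.2 -0.8] [46.1 15.8 14.2]
-1 [-0.1 -0.1 -0.9] [46.  15.7 13.3]
clock: 11.48
tcp_pos: [0.5098, 0.2053, 0.208]
orientation: [-3.14, 0.002, 0.764]
wrist_force: [0.1, 0.4, -0.5]
opening: 0.0001
grip_force: 0.0
```

Starting the lever press, part-way first to see contact.

```bash
python3 -m pendant '[{"slide":[-0.4,-0.3,-0.1],"turn":[0,0,0]},{"slide":[-0.5,-0.5,-0.2],"turn":[0,0,0]},{"slide":[-0.5,-0.5,-0.3],"turn":[0,0,0]},{"slide":[-0.5,-0.5,-0.4],"turn":[0,0,0]}]' | grep -E "tcp|wrist"
python3 -m pendant '[{"slide":[-0.4,-0.5,-0.4],"turn":[0,0,0]},{"slide":[-0.5,-0.4,-0.5],"turn":[0,0,0]}]' | grep -E "tcp|wrist"
python3 -m pendant '[{"slide":[-0.4,-0.4,-0.5],"turn":[0,0,0]},{"slide":[-0.4,-0.4,-0.6],"turn":[0,0,0]}]' | grep -E "tcp|wrist"
```

```text
tcp_pos: [0.4914, 0.1874, 0.1997]
wrist_force: [1.7, 2.2, 1.4]
tcp_pos: [0.4824, 0.1783, 0.1902]
wrist_force: [2.8, 1.2, 1.2]
tcp_pos: [0.4742, 0.1703, 0.179]
wrist_force: [2.8, 2.6, 2.1]
```

```bash
python3 -m pendant '[{"slide":[-0.3,-0.3,-0.7],"turn":[0,0,0]},{"slide":[-0.3,-0.3,-0.7],"turn":[0,0,0]},{"slide":[-0.3,-0.3,-0.8],"turn":[0,0,0]}]' | grep -E "tcp|wrist"
python3 - <<'E'
from h import *
im,d=env.read_camera("side"); cv2.imwrite("pics/s4.png",cv2.resize(im[120:320,200:460,::-1],None,fx=3,fy=3))
E
```

```text
tcp_pos: [0.4652, 0.1615, 0.1568]
wrist_force: [2.1, 2.7, 2.1]
```

View pics/s4.png

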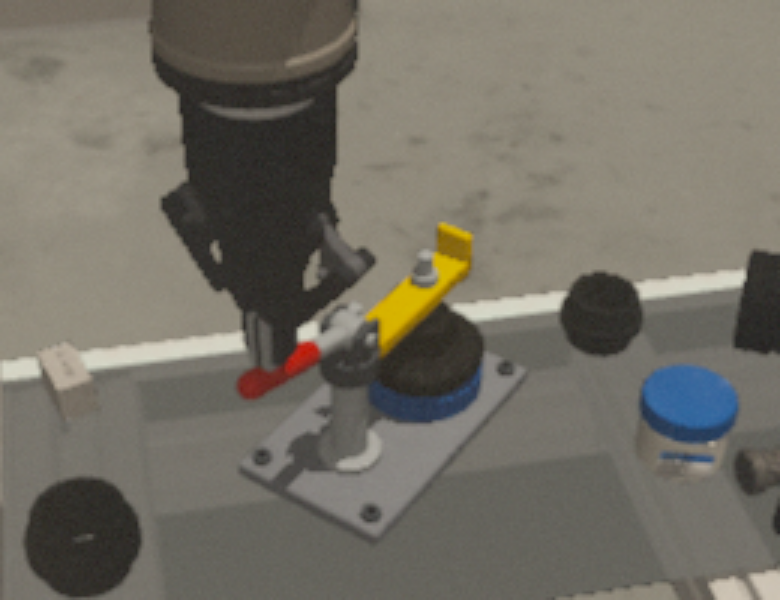

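The fingertip is on the red grip at about (270,365) in the crop. The lever is nearly down and the strap is still over the cap, so I'll press to the stop.

```bash
python3 -m pendant '[{"slide":[-0.2,-0.2,-0.7],"turn":[0,0,0]},{"slide":[-0.1,-0.1,-0.7],"turn":[0,0,0]}]' | grep -E "tcp|wrist"
python3 -m pendant '[{"slide":[0,0,-0.5],"turn":[0,0,0]}]' | grep -E "tcp|wrist"
python3 -m pendant '[{"slide":[0,0,-0.3],"turn":[0,0,0]},{"slide":[0,0,0],"turn":[0,0,0]}]' | grep -E "tcp|wrist"
```

```text
tcp_pos: [0.4622, 0.1584, 0.1428]
wrist_force: [-0.0, 0.9, 3.4]
tcp_pos: [0.4618, 0.1581, 0.1377]
wrist_force: [-3.7, -2.0, 4.8]
tcp_pos: [0.462, 0.1582, 0.135]
wrist_force: [-2.0, -1.7, 2.7]
```

```bash
python3 -m pendant '[{"slide":[0,0,-0.2],"turn":[0,0,0]},{"slide":[0,0,0],"turn":[0,0,0]}]' | grep -E "tcp|wrist"
python3 -m pendant '[{"slide":[0,0,-0.2],"turn":[0,0,0]},{"slide":[0,0,0],"turn":[0,0,0]}]' | grep -E "tcp|wrist"
```

```text
tcp_pos: [0.4622, 0.1582, 0.1341]
wrist_force: [-11.5, -6.3, 30.2]
tcp_pos: [0.4623, 0.1582, 0.1333]
wrist_force: [-19.3, -9.4, 57.1]
```

Hard stop reached. I'll lift off and check.

```bash
python3 -m pendant '[{"slide":[0,0,0.6],"turn":[0,0,0]},{"slide":[0,0,3],"turn":[0,0,0]},{"slide":[0,0,5],"turn":[0,0,0]},{"slide":[0,0,5],"turn":[0,0,0]},{"slide":[1,-4,1],"turn":[0,0,0]},{"slide":[1,-5,0],"turn":[0,0,0]},{"slide":[1,-5,0],"turn":[0,0,0]},{"slide":[1,-5,0],"turn":[0,0,0]},{"slide":[0,0,0],"turn":[0,0,0]}]'
python3 - <<'E'
from h import *
P=np.array([.520,.216])
for cam in("top","side"):
    im,d=env.read_camera(cam)
    cv2.imwrite(f"pics/{cam}5.png",cv2.resize(im[120:320,200:460,::-1],None,fx=3,fy=3))
    for l,z in dict(strap_end=.1,lever_tip=.116,screw_cap=.012,jar=0,union_small=0,union_large=0,steel_block=0).items():
        for r in env.pinpoint(l,cam)[:1]:
            q=atz(cam,r["location"],z); print(cam,l,np.round(r["location"]),round(r["confidence"],2),np.round(q,3),np.degrees(np.arctan2(q[1]-P[1],q[0]-P[0])).round(1))
    c=env.get_calibration(cam); R=cv2.Rodrigues(np.array(c["rvec"],float))[0]; t=np.array(c["tvec"],float).reshape(3,1)
    v,u=np.nonzero(d>0); Q=(R.T@(np.linalg.inv(c["mtx"])@np.vstack([u,v,np.ones_like(u)])*d[v,u]-t)).T
    h=cv2.cvtColor(im,cv2.COLOR_RGB2HSV)[v,u]; k=(np.hypot(Q[:,0]-.52,Q[:,1]-.216)<.13)&((h[:,0]<6)|(h[:,0]>174))&(h[:,1]>150)&(Q[:,2]>.07)
    Q=Q[k]; r=np.hypot(*(Q[:,:2]-P).T); print("red z near/far",Q[r<.07,2].mean(),Q[r>.085,2].mean(),r.max(),Q[:,2].max())
E
```

```text
clock: 15.15
tcp_pos: [0.5026, -0.0355, 0.2767]
orientation: [3.142, 0.001, 0.758]
wrist_force: [0.4, 0.4, 0.7]
opening: 0.0001
grip_force: 0.0
top strap_end [265. 190.] 0.85 [0.605 0.296 0.1  ] 43.1
top lever_tip [363. 282.] 0.68 [0.445 0.141 0.116] -134.8
top screw_cap [285. 218.] 0.81 [0.578 0.268 0.012] 41.9
top jar [327. 138.] 0.6 [0.738 0.187 0.   ] -7.5
top union_small [260. 145.] 0.72 [0.726 0.316 0.   ] 25.8
top union_large [259. 355.] 0.6 [0.335 0.317 0.   ] 151.3
top steel_block [258. 352.] 0.71 [0.34  0.318 0.   ] 150.4
red z near/far 0.12303866970235636 0.1226497928045901 0.10456516861107482 0.12851019990088117
side strap_end [280. 264.] 0.53 [0.446 0.157 0.1  ] -141.6
side lever_tip [278. 260.] 0.58 [0.441 0.149 0.116] -139.5
side screw_cap [225. 253.] 0.25 [0.346 0.302 0.012] 153.8
side jar [428. 271.] 0.92 [0.741 0.183 0.   ] -8.6
side union_small [398. 230.] 0.96 [0.725 0.317 0.   ] 26.3
side union_large [232. 308.] 0.63 [0.352 0.162 0.   ] -162.1
side steel_block [227. 252.] 0.83 [0.349 0.315 0.   ] 149.9
red z near/far 0.12189592353628481 0.12153949631925977 0.10535992029475673 0.1282291730005213
```

View pics/side5.png

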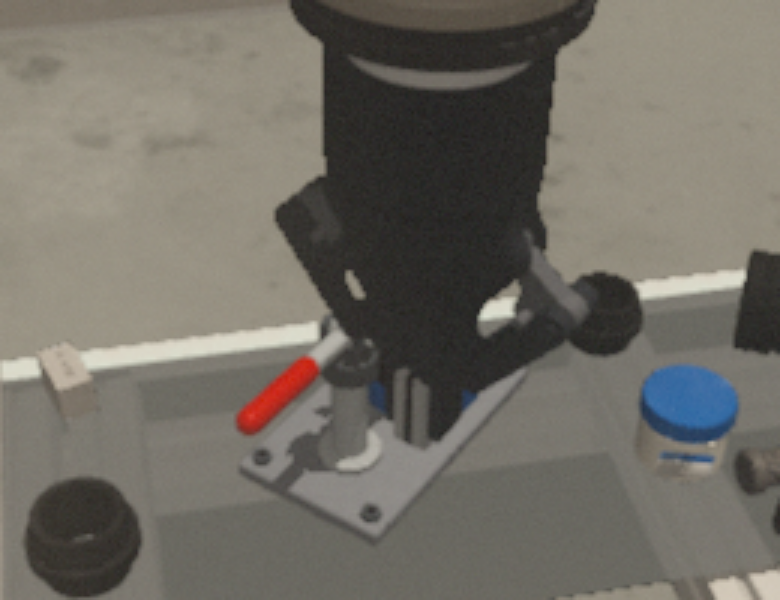

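View pics/top5.png

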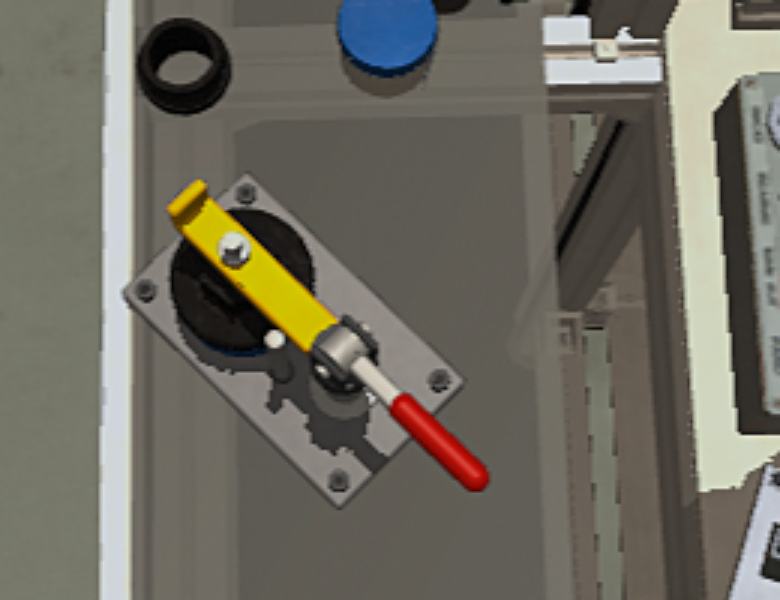

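In the top view the strap lies over the cap and against the pin (275,340). The lever is level, with its top at about 122 mm along its whole length, and the bystanders are where they were. Handing in.

```bash
python3 -c "
from bench import env
print(env.sign_off())"
```

```text
the job is handed in; nothing more can be done
None
```

The job is handed in: the strap is against its pin over the cap, the lever was then pressed fully down, the things around the clamp are where they were, and the arm is clear, all in about 15 s.

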